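# Open the vial pot and hold its carousel at the third click

## Task

Tip up the loose steel lid of the vial pot by its tab, draw it out from under the hook and gently lay it flat, right way up, on the free bench. Then turn the sprung black indexing knob beside the pot clockwise (seen from above), counting the clicks to the third stop without overrunning toward the fourth, so that the third vial pocket comes round, and finish while gripping the knob and holding it on that stop: it springs back if let go. Leave the tape roll, the jar and the pipe clamp where they are.

Things in the scene. Friction and masses are not known exactly. Their poses are not given: they have to be found in the camera images.
- indexer: vial indexer fixed to the bench; sizes mm. Aluminium plate 126x270x10 (own x ±63, y -145 to 125); round pot, outer diameter 120, centre at y +55, rim top z 86; grey knob housing 84x76, centre y -95, top z 55. A steel hook 24 wide on the pot's knob side (y -12 to +10, top z 94) reaches 3 mm above the lid and 8 over its edge. Origin under the plate on the bench; own +y runs from knob to pot
- pot_centre (a point): centre of the pot's mouth at the height of its rim top (z 86 mm), axes as the indexer's
- pot_lid: loose round steel lid, diameter 104, 5 mm thick, 0.1 to 0.17 kg, in the pot's recessed rim (diameter 110, seat 6 mm below rim top). Its edge away from the tab is caught under the hook: raise the tab side 10 to 25 mm, draw the lid about 20 mm toward the tab (own +y), then lift. Origin: centre of its underside, z up. Free bench: around x 0.45, y 0.10 m
- lid_tab (a point): where to pinch the lid's upright tab, 29 mm above the lid's underside, 37 mm from its centre along the lid's +y; axes as the lid's. Tab: steel plate 9 mm thick (along x), 26 mm long (along y), top 36 mm above the underside. Pinch from above across its thickness; the lid can pivot between the fingers
- index_knob (a joint): knob angle in rad: 0 at the home end stop (start), growing clockwise from above. Clicks every 0.419 rad (24 deg): 0.419, 0.838, third 1.257, fourth 1.676; end stop 2.094. A spring of 0.10 to 0.13 N m drives it home; the detents add a ripple of 0.08 N m, heaviest just after a stop and lightest just before the next; they do not hold it against the spring
- knob_grip (a point): where to grip the black knob, on its axis 86 mm above the bench; turns with the knob. Bar grip 46 mm long (along this x), 10 mm thick (along y), z 63 to 93 mm above the bench, over a skirt of diameter 48. A white line marks the +x end, which points along the indexer's +x when home. Pinch the bar across its thickness from above
- tape_roll: bystander: black tape roll lying flat, diameter 67, 18 mm high; origin under its centre
- jar: bystander: small clear screw-top jar with bolts, 48 x 55 x 60 mm; origin under its centre
- clamp: bystander: aluminium pipe-flange clamp, 57 x 92 x 21 mm; origin under its centre

How it is judged:
By the outcome, as a careful person would: the job done as asked, in the order asked, and still so for the second after the job is handed in, while the arm keeps its last pose, push and grip.
It also fails if it takes over 64 s, if anything falls off the work surface, if the arm or the gripper's body presses on something with over 40 N, if the wrist force passes 120 N, or if a joint passes its speed limit or range.

## Robot

A 6-joint arm with a two-finger parallel gripper is mounted at the origin on a cart in front of the work surface, level with it; the furniture and walls round the work are solid. World frame = base frame: x ahead of the robot, y to its left, z up, the work surface at z = 0. Lengths are in m, angles in rad, forces in N, time in s.
With the tool pointing down it reaches from about 0.35 to 0.8 m from the base axis. Payload 7.3 kg.
Tool frame: the origin (TCP) lies midway between the tips of the shut fingers; the grasp point (between the pads) lies 19 mm behind it; z points along the fingers, y is the line along which they close (so a half turn about z gives the same grasp; the last joint's range is limited). The gripper opens to 85 mm and grips with 20 to 120 N. Pads are 22 mm wide; open, the fingers measure 114 mm over their backs; the gripper's body (76 mm by 85 mm) begins 54 mm behind the grasp point. The pads swing forward as they close: fully open they stand 13 mm farther back than shut.
Start: joints at [1.044, 0.342, 1.524, -0, 1.275, -0.146], TCP at [0.195, 0.487, 0.231] pointing down, gripper open.
Joint ranges: [-2.53, 2.53], [-0.77, 2.02], [0.04, 2.7], [-1, 4.14], [0.28, 2.66], [-3.11, 3.11]. Speed limits (rad/s): [2.57, 2.57, 3.14, 3.14, 3.14, 3.14].

## Interface

Orientations are given as a unit quaternion [x, y, z, w].
In Python, from workcell import r gives the robot as it stands. Calls block until the motion is done:
- r.reach(position, orientation): joint-space move of the TCP to a pose.
- r.move_straight(position, orientation=None, speed=0.15, max_force=None): straight line of the TCP; orientation=None keeps the orientation; speed is the mean speed in m/s. With max_force (N) it stops when the force on the tool has changed by that much, and returns True; else False.
- r.movej(angles): joint-space move.
- r.command_gripper(opening, force=None): finger opening in m; force is the grip in N (None keeps the last); returns when the fingers have stopped.
- r.hold(seconds).
- r.solve_ik(position, orientation): joint angles nearest the present ones, or None.
- r.read_state(): the state.
- r.get_image(name): name is "scene" or "top" or "wrist"; returns the picture (384x512x3 uint8, red, green, blue); there is no depth.
- r.camera_model(name): a dict with "K" (3x3 intrinsics, pixels), "k1" (the pictures are not rectified: a ray, as slopes to the right and down, at radius r is drawn at 1 + k1 r^2 times it, then the intrinsics apply), "R" (3x3) and "t" (3): a world point X has camera coordinates R X + t; the wrist camera has in their place "tool_from_camera" (4x4, takes a point from camera to tool coordinates, whose origin is the TCP and whose axes are the flange's). Camera axes: x right, y down, z forward; pixel columns grow to the right and rows downward; lengths in m; the calibration is good to about 2 mm. A picture is of the moment at which its call begins: read the wrist's pose just before it. camera_model takes no time and is no camera call.
A pose or a line that the arm cannot do raises r.PlanningError and nothing moves.
- r.finish_job(): hands the job in; it is judged then, once.
The state is a dict: "time_s": time; "joint_positions": joint angles; "dq": joint speeds; "tau": joint torques, N m; "eef_pos": TCP position; "eef_rot": TCP orientation; "contact_force": force on the tool from outside, world axes, zero at the start; "torque": the same for the moment, N m; "grip_width": finger opening in m; "grip_force": force on a finger pad.
Only numpy, scipy, OpenCV 4.12 (cv2) and the standard library are available. Lean on these libraries where they do the work, as an engineer would, in place of code of your own. Each camera call takes 0.05 s, during which the arm holds its last target. There are 200 camera calls.

## Working session

There is one attempt and no reset: what is moved stays moved. The work goes in short steps, each a Python script; the robot and the scene stay as the last script left them, time stands still between calls to the robot, and variables do not carry over. Pictures are saved under pics/ and viewed, at most 10 in all, crops included, and the job is handed in when it is done.

```bash
mkdir -p pics; cat > h.py <<'E'
import numpy as np, cv2
from workcell import r
from scipy.spatial.transform import Rotation as Ro
def cam(name):
    m=r.camera_model(name)
    K=np.array(m["K"]);k1=m["k1"]
    if name=="wrist":
        s=r.read_state();T=np.eye(4);T[:3,:3]=Ro.from_quat(s["eef_rot"]).as_matrix();T[:3,3]=s["eef_pos"]
        C=T@np.array(m["tool_from_camera"]);Rc=C[:3,:3];o=C[:3,3]
    else:
        Rc=np.array(m["R"]).T;o=-Rc@np.array(m["t"])
    return K,k1,Rc,o
def ray(c,uv):
    K,k1,Rc,o=c
    p=cv2.undistortPoints(np.array([[uv]],float),K,np.array([k1,0,0,0.]))[0,0]
    return Rc@np.array([p[0],p[1],1.])
def onz(c,uv,z):
    d=ray(c,uv);o=c[3];return o+d*(z-o[2])/d[2]
def proj(c,X):
    K,k1,Rc,o=c
    return cv2.projectPoints((Rc.T@(np.array(X,float)-o)).reshape(1,1,3),np.zeros(3),np.zeros(3),K,np.array([k1,0,0,0.]))[0].ravel()
def snap(name,fn):
    c=cam(name);im=np.array(r.get_image(name));cv2.imwrite("pics/"+fn,im[:,:,::-1]);return c,im
E
python3 - <<'E'
from h import *
for n in("top","scene"):
    c,im=snap(n,n+"0.png");print(n,c[3],c[2][:,2])
print(r.read_state())
E
```

```text
top [ 0.33550661 -0.00555043  1.69124781] [ 8.36343284e-02  6.68850929e-04 -9.96496288e-01]
scene [-0.73285441  0.61788571  0.70761068] [ 0.81413019 -0.40509764 -0.41603838]
{'time_s': 0.1, 'joint_positions': array([ 1.04399641e+00,  3.42650272e-01,  1.52488290e+00,  1.95862298e-05,
        1.27540723e+00, -1.45988983e-01]), 'dq': array([ 2.53393282e-04, -4.59392065e-03, -1.77962441e-03,  9.08992360e-04,
        1.69342252e-03,  5.14234529e-05]), 'tau': array([ 1.54115838e-03, -4.34449482e+01, -2.46487838e+01, -1.68322504e-04,
        4.81200957e-03, -5.25814528e-06]), 'eef_pos': array([0.19492387, 0.48710582, 0.23071037]), 'eef_rot': array([ 1.89259811e-01,  9.81926815e-01, -6.33016558e-04, -2.31279824e-04]), 'contact_force': array([-0.73076875, -0.59249301,  0.74438553]), 'torque': array([ 0.03777843, -0.03933453,  0.03609958]), 'grip_force': 0.0, 'grip_width': 0.08550261376934905}
```

View pics/top0.png

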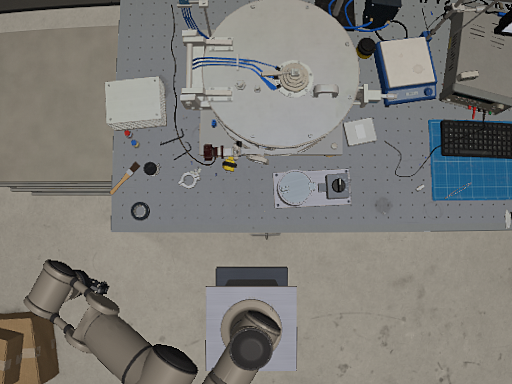

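View pics/scene0.png

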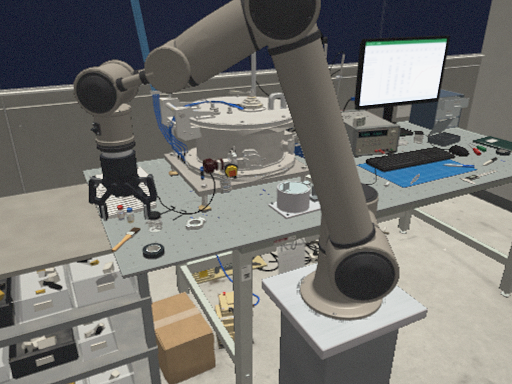

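The top view shows the indexer plate at cols 274–352, rows 170–208. The pot is near (296,188) with the tab to its left at about (283,188), and the knob is near (339,185). The scene view shows the pot at about (294,195), with the bench clear to its left. Next is a closer look with the wrist camera.

```bash
python3 - <<'E'
from h import *
c=cam("top")
P=onz(c,(296,188),.086);Kn=onz(c,(339,185),.09);print(P,Kn)
for uv in [(274,171),(350,170),(352,206),(276,208)]: print(onz(c,uv,.01))
mid=(P+Kn)/2
print(np.array(r.camera_model("wrist")["tool_from_camera"]).round(3), r.camera_model("wrist")["K"])
q=Ro.from_matrix(np.array([[-1,0,0],[0,1,0],[0,0,-1.]])).as_quat()
r.reach([mid[0]-.03,mid[1],.33],q)
print(r.read_state()["joint_positions"],r.read_state()["time_s"])
c,im=snap("wrist","w0.png")
print(c[3],c[2][:,2],proj(c,P),proj(c,Kn))
E
```

```text
[ 0.48469339 -0.1493192   0.086     ] [ 0.49438445 -0.29379761  0.09      ]
[ 0.55173345 -0.07927072  0.01      ]
[ 0.55563283 -0.34850745  0.01      ]
[ 0.42820387 -0.35331183  0.01      ]
[ 0.42173886 -0.08567865  0.01      ]
[[-0.    -0.954 -0.3    0.076]
 [ 1.    -0.    -0.    -0.   ]
 [ 0.    -0.3    0.954 -0.144]
 [ 0.     0.     0.     1.   ]] [[311.18389092   0.         256.13943563]
 [  0.         311.18389092 187.44517553]
 [  0.           0.           1.        ]]
[-5.98399246e-01  2.56210784e-01  1.37457161e+00  1.36788760e-04
  1.51111438e+00 -2.17012196e+00] 2.7917
[ 0.38387269 -0.22145923  0.47361847] [ 2.99313584e-01 -9.27001427e-06 -9.54154798e-01] [312.17553555 172.08050458] [199.83367527 180.11687581]
```

View pics/w0.png

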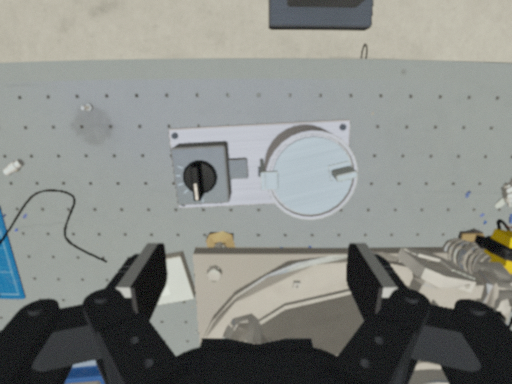

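The wrist view shows the plate with the knob near (200,178), its white line pointing down (+x). The lid circle is near (311,175), the tab at about (344,173) and the hook at about (268,180). I'll segment these and check an enlarged crop.

```bash
python3 - <<'E'
from h import *
im=cv2.imread("pics/w0.png");x0,y0,x1,y1=160,112,370,228
cr=cv2.resize(im[y0:y1,x0:x1],None,fx=3.8,fy=3.8,interpolation=cv2.INTER_CUBIC);cv2.imwrite("pics/w0c.png",cr)
c=cam("wrist")
g=im.astype(int)
# lid mask: bluish light
m=((g[:,:,0]-g[:,:,2]>8)&(g.min(2)>170)).astype(np.uint8); m[:112]=0;m[228:]=0;m[:,:245]=0;m[:,370:]=0
print(im[175,300],im[155,330],im[140,260],im[190,310])
k=(im.max(2)<60).astype(np.uint8);k[:112]=0;k[228:]=0;k[:,:160]=0;k[:,240:]=0
for nm,mm in(("lid",m),("knob",k)):
    cs,_=cv2.findContours(mm,0,2);b=max(cs,key=cv2.contourArea)
    e=cv2.fitEllipse(cv2.convexHull(b));print(nm,cv2.contourArea(b),e,cv2.boundingRect(b))
    for z in(.085,.086,.06):print(z,onz(c,e[0],z).round(4))
E
```

```text
[200 193 180] [201 195 182] [202 194 191] [200 194 181]
lid 6625.0 ((286.8104248046875, 168.6938934326172), (91.19052124023438, 138.24595642089844), 96.67656707763672) (245, 125, 112, 89)
0.085 [ 0.4806 -0.1821  0.085 ]
0.086 [ 0.4803 -0.1822  0.086 ]
0.06 [ 0.4868 -0.1795  0.06  ]
knob 693.5 ((199.66058349609375, 177.63107299804688), (30.90245246887207, 34.81819152832031), 170.38143920898438) (184, 161, 32, 37)
0.085 [ 0.4925 -0.2948  0.085 ]
0.086 [ 0.4923 -0.2946  0.086 ]
0.06 [ 0.4995 -0.2995  0.06  ]
```

View pics/w0c.png

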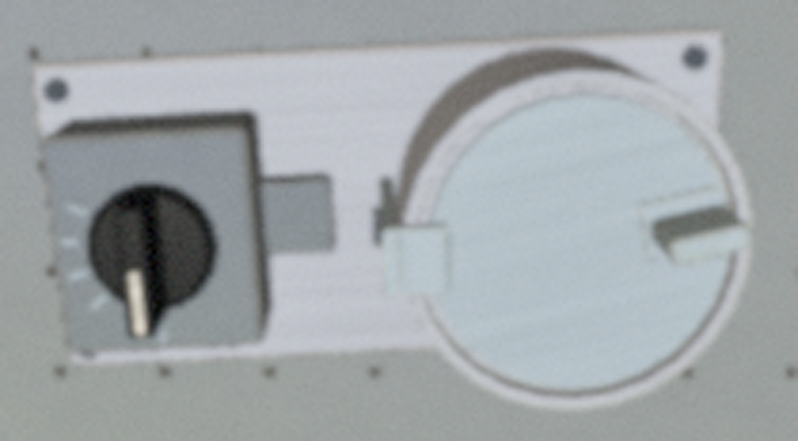

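The crop shows:

| Feature | Crop pixels |
|---|---|
| Rim outline | cols 402–752, rows 70–409 |
| Lid | cols 430–732 |
| Plate's top edge | (35,67) to (722,33) |
| Knob skirt centre | about (153,246) |
| White tip | about (140,335) |
| Tab top ends | about (672,255) and (748,240) |

I'll convert these and cross-check them against the given sizes.

```bash
python3 - <<'E'
from h import *
c=cam("wrist")
f=lambda u,v,z:onz(c,(160+(u+.5)/3.8-.5,112+(v+.5)/3.8-.5),z)
A,B=f(35,67,.01),f(722,33,.01);S,T=f(55,90,.01),f(695,57,.01)
print("edge",A,B,np.linalg.norm(B-A));print("screws",S,T)
yaws=[np.arctan2(-(q-p)[0],(q-p)[1]) for p,q in((A,B),(S,T))]
P=f(577,239.5,.086);L=f(581,243.5,.085);K=f(153,245.5,.061)
yaws.append(np.arctan2(-(P-K)[0],(P-K)[1]))
print("pot",P,L,"knob",K,np.linalg.norm((P-K)[:2]),"yaws",np.degrees(yaws))
print("rimwidth",f(752,239,.086)-f(402,239,.086),f(577,409,.086)-f(577,70,.086))
y=np.mean(yaws[:]);d=np.array([-np.sin(y),np.cos(y),0])
print("pred knob",P-.15*d,"tab",P+.037*d)
for p in(f(672,255,.116),f(748,240,.116),f(665,235,.116),f(740,215,.116)):print("tabtop",p, (p-P)@d,(p-P)@np.array([d[1],-d[0],0]))
print("line tip",f(140,335,.093))
# top camera check
ct=cam("top")
print("top pot px",proj(ct,P),"knob",proj(ct,K))
E
```

```text
edge [ 0.43905101 -0.35097008  0.01      ] [ 0.42577319 -0.08395888  0.01      ] 0.2673411262728904
screws [ 0.4480415  -0.34377873  0.01      ] [ 0.43504691 -0.09376839  0.01      ]
pot [ 0.48819561 -0.15005281  0.086     ] [ 0.48987428 -0.14842554  0.085     ] knob [ 0.49726248 -0.298909    0.061     ] 0.14913206844767446 yaws [2.84683607 2.97533877 3.48559499]
rimwidth [-0.00015891  0.11936616  0.        ] [0.11952577 0.00636348 0.        ]
pred knob [ 0.49631421 -0.29983294  0.086     ] tab [ 0.48619303 -0.11310704  0.086     ]
tabtop [ 0.48513493 -0.12525497  0.116     ] 0.024927141830309276 -0.0017140398491099318
tabtop [ 0.48019881 -0.10155755  0.116     ] 0.0488569915285628 -0.005360323896342209
tabtop [ 0.47862264 -0.12796649  0.116     ] 0.022572072532099478 -0.00836354428153744
tabtop [ 0.4721191  -0.10485799  0.116     ] 0.04599869280871393 -0.013606828183229391
line tip [ 0.52021849 -0.29907154  0.093     ]
top pot px [296.2098725  186.95742157] knob [338.96841298 184.99980931]
```

Sizes agree: plate 267 mm against 270, pot to knob 149 against 150, rim 119.5 against 120. The indexer's yaw is about 3°, and the lid seems turned a few degrees more. I'll look closer at the tab from the grasp orientation.

```bash
cat >> h.py <<'E'
def down(h): # tool z down, tool x heading h
    x=np.array([np.cos(h),np.sin(h),0]);z=np.array([0,0,-1.]);return np.column_stack([x,np.cross(z,x),z])
q_=lambda M:Ro.from_matrix(M).as_quat()
E
python3 - <<'E'
from h import *
r.reach([.483,-.10,.25],q_(down(np.pi/2+.1)))
s=r.read_state();print(s["joint_positions"],s["time_s"],s["contact_force"])
c,im=snap("wrist","w1.png")
print(proj(c,[.486,-.113,.116]),proj(c,[.4882,-.150,.086]))
E
```

```text
[-3.59727857e-01  2.68684169e-01  1.57552124e+00 -1.11591906e-04
  1.29700746e+00 -4.60517059e-01] 4.35 [ 0.13872493  0.60099608 -0.03265291]
[257.15602644 189.30335342] [255.57605287 213.81382763]
```

View pics/w1.png

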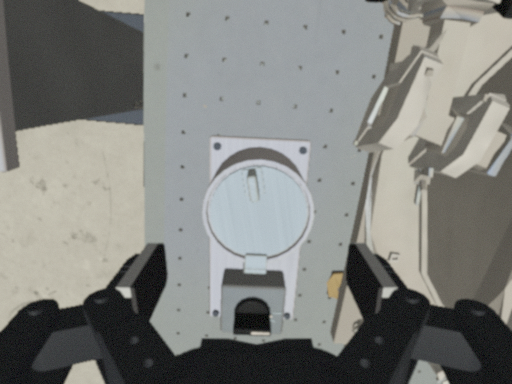

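The view shows the rim circle centred near (258,210), the tab at about (253,168–198), the hook at (256,263) and the knob at (252,318). I'll enlarge the lid.

```bash
python3 - <<'E'
from h import *
im=cv2.imread("pics/w1.png")
cv2.imwrite("pics/w1c.png",cv2.resize(im[150:280,195:325],None,fx=4.6,fy=4.6,interpolation=cv2.INTER_CUBIC))
E
```

```text
(no output)
```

View pics/w1c.png

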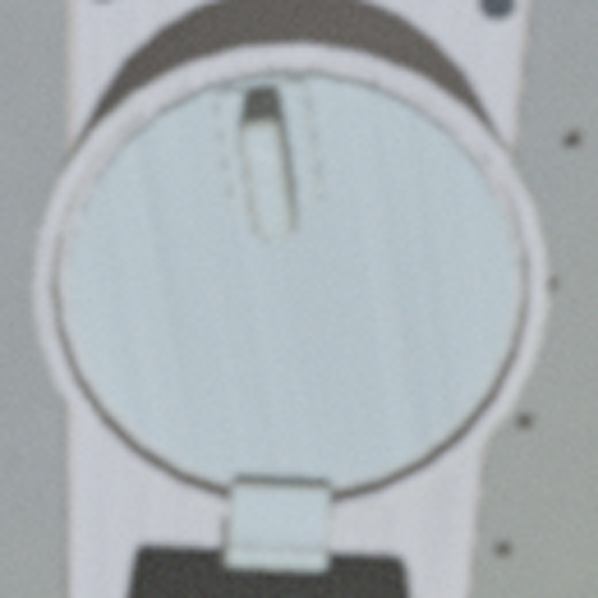

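The tab's top face has end mid-points at crop (262,120) and (277,238). The lid spans cols 55–528 and rows 68–497.

```bash
python3 - <<'E'
from h import *
c=cam("wrist")
f=lambda u,v,z:onz(c,(195+(u+.5)/4.6-.5,150+(v+.5)/4.6-.5),z)
a,b=f(262,120,.116),f(277,238,.116);print("tab",a,b,(a+b)/2,np.linalg.norm(a-b),np.degrees(np.arctan2(-(a-b)[0],(a-b)[1])))
l,R,t,bo=f(55,280,.085),f(528,280,.085),f(291,68,.085),f(291,497,.085)
C=(l+R+t+bo)/4;print("lid",(l+R)/2,(t+bo)/2,np.linalg.norm(l-R),np.linalg.norm(t-bo))
C=np.array([(l+R)[0]/2,(t+bo)[1]/2,0]);v=((a+b)/2-C);print(C,np.hypot(v[0],v[1]),np.degrees(np.arctan2(-v[0],v[1])))
l,R=f(35,280,.086),f(547,280,.086);print("rim",(l+R)/2,np.linalg.norm(l-R))
E
```

```text
tab [ 0.47951001 -0.10043687  0.116     ] [ 0.48499883 -0.12523458  0.116     ] [ 0.48225442 -0.11283572  0.116     ] 0.025397902649073087 12.480821201316067
lid [ 0.49040552 -0.14644596  0.085     ] [ 0.4906044  -0.14970216  0.085     ] 0.10968523559650718 0.10715930255126226
[ 0.49040552 -0.14970216  0.        ] 0.037756786665090365 12.467411001898336
rim [ 0.49024681 -0.14606868  0.086     ] 0.1183716858651915
```

The measurements agree: tab 25.4 mm long, 37.8 mm from the lid's centre, and both directions give a lid yaw of 12.5°. Next I'll grasp the tab and tip the lid up rigidly about its far edge.

```bash
python3 - <<'E'
from h import *
y=np.radians(12.5);d=np.array([-np.sin(y),np.cos(y),0]);xl=np.array([np.cos(y),np.sin(y),0])
tab=np.array([.4823,-.1128,0]);M=down(np.pi/2+y)
r.command_gripper(.045,60)
r.move_straight(tab+[0,0,.15],q_(M),speed=.1)
print(r.move_straight(tab+[0,0,.091],speed=.06,max_force=8))
r.command_gripper(0,60)
s=r.read_state();print(s["grip_width"],s["grip_force"],s["contact_force"],s["eef_pos"],s["time_s"])
p0=s["eef_pos"];F=tab-.089*d;F[2]=.080
for a in(.06,.12,.19):
    R_=Ro.from_rotvec(a*xl).as_matrix()
    print(r.move_straight(F+R_@(p0-F),q_(R_@M),speed=.03,max_force=25))
    s=r.read_state();print(s["eef_pos"],s["contact_force"],s["torque"],s["grip_width"])
snap("wrist","w2.png");snap("scene","s2.png");print(r.read_state()["time_s"])
a=cv2.imread("pics/w2.png");b=cv2.imread("pics/s2.png")[120:250,220:380];b=cv2.resize(b,(400,325))
a=cv2.resize(a,(400,300));o=np.zeros((325,800,3),np.uint8);o[:300,:400]=a;o[:,400:]=b;cv2.imwrite("pics/j2.png",o)
E
```

```text
False
0.008163416886728243 59.52741622924805 [0.67239995 1.44357531 4.44466799] [ 0.48258853 -0.11287741  0.09144107] 7.5833
False
[ 0.48263078 -0.1140922   0.09644065] [-0.10584515 -1.36847432 -0.13212244] [-0.20384199 -0.10059463  0.02627711] 0.00750743611388727
False
[ 0.48283811 -0.11501093  0.10161851] [-0.26924554 -0.6775471  -1.00003135] [-0.18816814 -0.02473926  0.03425353] 0.007880792490331077
False
[ 0.48316514 -0.11654541  0.10759782] [ 0.5680411  -0.03577692 -1.05769597] [-0.26281167 -0.03855191 -0.00468948] 0.007760694932759275
8.7083
```

View pics/j2.png

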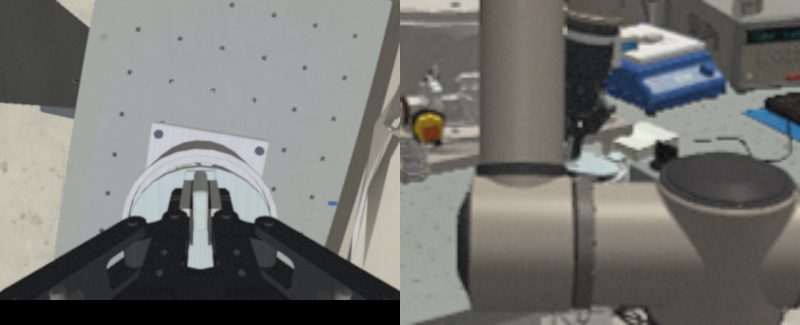

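The tab is gripped (8 mm) and the lid's near edge is tipped up above the rim with small forces. Now I'll draw it out and lift.

```bash
python3 - <<'E'
from h import *
y=np.radians(6);d=np.array([-np.sin(y),np.cos(y),0])
p=r.read_state()["eef_pos"]
print(r.move_straight(p+.024*d,speed=.03,max_force=15));s=r.read_state();print(s["eef_pos"]-p,s["contact_force"],s["grip_width"])
print(r.move_straight(p+.024*d+[0,0,.02],speed=.03,max_force=10));s=r.read_state();print(s["eef_pos"]-p,s["contact_force"],s["torque"],s["grip_width"])
snap("wrist","w3.png");print(s["time_s"])
E
```

```text
False
[-2.45626361e-03  2.37429451e-02  1.23348007e-06] [-0.40510751 -0.13203867 -0.39249279] 0.00771566669787899
False
[-0.00260054  0.02389238  0.01992329] [ 0.17220029  0.19719497 -0.92870683] [-0.08488773 -0.02381747 -0.04834507] 0.007886929277951777
10.4917
```

View pics/w3.png

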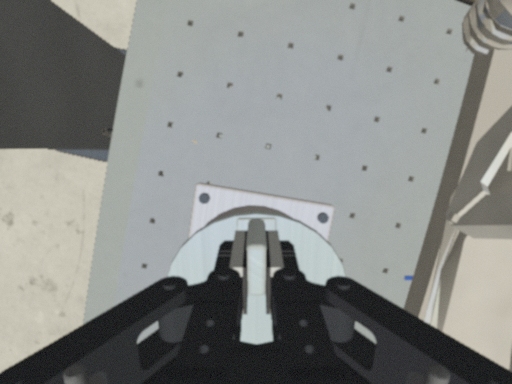

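The lid is free of the hook and hangs from the tab. I'll level the tool, carry it over the free bench and check its tilt before lowering.

```bash
python3 - <<'E'
from h import *
y=np.radians(12.5);d=np.array([-np.sin(y),np.cos(y),0]);M=down(np.pi/2+y)
p=r.read_state()["eef_pos"]
r.move_straight(p+[0,.0,.05],speed=.1)
tab=np.array([.45,.10,0])+.037*d
r.move_straight([tab[0],tab[1],.16],q_(M),speed=.12)
r.move_straight([tab[0],tab[1],.07],speed=.1)
s=r.read_state();print(s["time_s"],s["contact_force"],s["torque"],s["eef_pos"],s["grip_width"])
c=cam("scene");print(proj(c,[.45,.10,.06]))
u,v=proj(c,[.45,.10,.08]).astype(int)
c,im=snap("scene","s4.png")
cv2.imwrite("pics/s4c.png",cv2.resize(cv2.imread("pics/s4.png")[v-50:v+50,u-65:u+65],None,fx=5,fy=5,interpolation=cv2.INTER_CUBIC))
E
```

```text
14.325 [-0.33404338 -0.23968922 -0.6531649 ] [ 0.06257815 -0.00909867  0.03066631] [0.44244801 0.13616765 0.07050097] 0.007598783643806891
[235.14244373 210.95541618]
```

View pics/s4c.png

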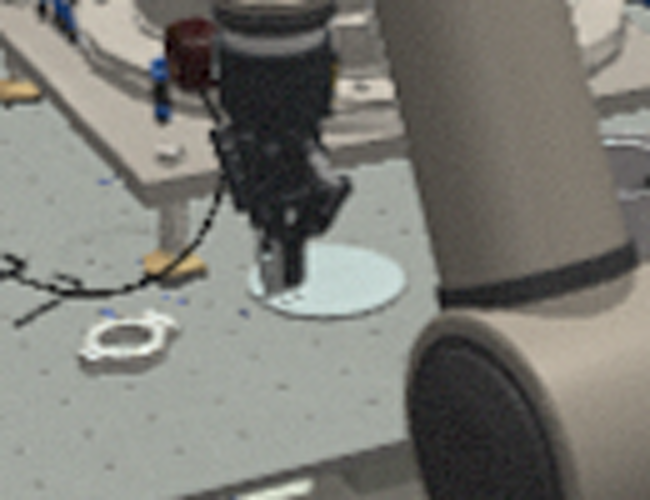

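The lid is near level in the grip, an even ellipse around crop (328,280), with clear bench beneath. I'll lower it gently.

```bash
python3 - <<'E'
from h import *
p=r.read_state()["eef_pos"]
r.move_straight([p[0],p[1],.022],speed=.06)
hit=r.move_straight([p[0],p[1],.009],speed=.015,max_force=2.5)
s=r.read_state();print(hit,s["eef_pos"],s["contact_force"],s["torque"])
r.command_gripper(.03,20)
s=r.read_state();print(s["grip_width"],s["eef_pos"],s["contact_force"])
p=s["eef_pos"]
r.move_straight([p[0],p[1],.12],speed=.1)
r.move_straight([p[0],p[1]-.05,.25],speed=.15)
c,im=snap("wrist","w5.png");print(proj(c,[.45,.10,.005]),r.read_state()["time_s"])
E
```

```text
True [0.44241508 0.13617177 0.01142406] [-0.13587994  0.10688854  5.77790994] [-0.08665013  0.03979332 -0.00537185]
0.030069762977561126 [0.44177121 0.13609657 0.01085511] [-0.26134387  0.66351052  0.76915848]
[265.44972526 143.85670703] 18.7167
```

View pics/w5.png

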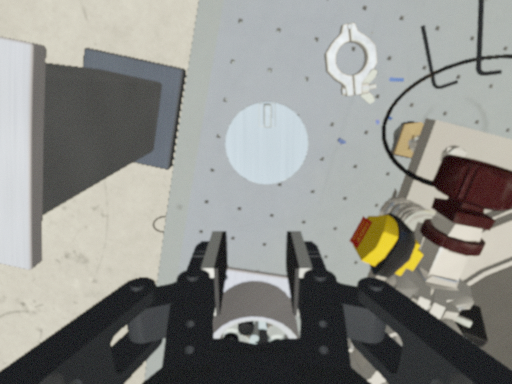

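The lid lies flat and right way up, with its centre at about (266,143) against (265,144) predicted for (0.45, 0.10). The clamp at (352,60) is untouched. Now I'll measure the knob from above, by numbers only.

```bash
python3 - <<'E'
from h import *
y=np.radians(3.);Kn=np.array([.4973,-.2993,0])
r.command_gripper(.04,60)
r.reach([Kn[0]-.02,Kn[1],.23],q_(down(np.pi+y)))
c,im=snap("wrist","w6.png");s=r.read_state();print(s["time_s"],s["joint_positions"][5])
p=proj(c,Kn+[0,0,.063]);print("pred",p)
u,v=p.astype(int);g=im.astype(int)
w=np.zeros(im.shape[:2],np.uint8);w[v-40:v+45,u-40:u+40]=1
k=((g.max(2)<70)&(w>0)).astype(np.uint8)
wh=((g.min(2)>150)&(g[:,:,0]-g[:,:,2]>8)&(w>0)).astype(np.uint8)  # warm white
for nm,m in(("blk",k),("wht",wh)):
    cs,_=cv2.findContours(m,0,2)
    for b in sorted(cs,key=cv2.contourArea)[-2:]:
        mm=cv2.moments(b);print(nm,cv2.contourArea(b),cv2.boundingRect(b),cv2.minAreaRect(b))
# skirt extents: left/right/top of black blob at z .063
b=max(cv2.findContours(k,0,2)[0],key=cv2.contourArea);x,yy,ww,hh=cv2.boundingRect(b)
L=onz(c,(x-.5,p[1]),.061);R_=onz(c,(x+ww-.5,p[1]),.061);print("skirt",L,R_,(L+R_)/2,"top",onz(c,(p[0],yy-.5),.061))
for r0 in range(yy,yy+hh,3): print(r0,"".join("%4d"%q for q in im[r0,u-26:u+27:2].mean(1)))
E
```

```text
20.8667 -2.3187338334835057
pred [255.21504482 185.72283325]
blk 0.0 (251, 211, 1, 1) ((251.0, 211.0), (0.0, 0.0), 0.0)
blk 1250.0 (234, 165, 43, 49) ((254.81031799316406, 185.21499633789062), (41.54983901977539, 41.946807861328125), 41.423667907714844)
wht 62.0 (253, 196, 4, 22) ((254.5, 206.5), (21.0, 3.0), 90.0)
skirt [ 0.49910518 -0.32208522  0.061     ] [ 0.49674836 -0.27691863  0.061     ] [ 0.49792677 -0.29950192  0.061     ] top [ 0.47507675 -0.30044431  0.061     ]
165  159 161 161 161 161 163 162 158 147 115  77  45  46  40  47  55  89 121 145 156 160 164 162 163 165 163 165
168  160 160 160 162 161 154 116  63  39  46  41  14  10  14  16  20  41  29  35  66 132 159 163 164 162 162 160
171  191 182 168 160 137  73  39  53  66  68  61  28  21  21  17  34  65  67  59  40  37  92 148 163 163 163 162
174  163 169 164 134  55  50  65  65  73  68  55  46  55  48  53  45  62  67  70  66  51  32  71 148 163 162 162
177  161 162 144  73  46  64  68  70  68  67  60  58  69  63  62  52  64  61  66  65  66  62  40 101 154 163 162
180  161 159 114  48  52  66  72  66  65  65  55  62  70
[... 599 characters left out ...]
57  49 125 162 162 162
198  157 162 159 153 115  55  54  58  62  58  54  62 176 221 131  40  54  62  58  63  56  55 125 161 162 162 164
201  160 160 163 181 168 125  65  55  54  60  53  61 177 223 130  43  51  60  54  52  70 136 161 163 164 163 164
204  160 171 195 181 162 163 158 124  85  52  42  58 177 221 130  40  47  51  88 136 162 164 163 164 164 164 164
207  161 160 161 160 160 160 161 169 173 154 130  68 177 220 127  75 142 156 162 161 162 161 164 164 163 164 166
210  160 161 159 159 159 160 164 190 176 160 142  70 174 219 128  79 155 163 162 164 163 166 163 163 164 162 165
213  160 161 160 162 158 159 161 170 161 163 138  71 174 220 130  78 157 162 164 164 160 163 165 163 162 162 164
```

The knob is confirmed: skirt 45 mm wide, centre about (0.498, -0.2995), and the white line parallel to the tool axis, so home is aligned. I'll descend and grip.

```bash
python3 - <<'E'
from h import *
M=down(np.pi+np.radians(3.));Kn=np.array([.4978,-.2996,0])
r.move_straight(Kn+[0,0,.13],q_(M),speed=.15)
s=r.read_state();print(s["contact_force"],s["torque"])
print(r.move_straight(Kn+[0,0,.069],speed=.05,max_force=6))
r.command_gripper(0,60);r.hold(.2)
s=r.read_state();print(s["grip_width"],s["grip_force"],s["contact_force"],s["torque"],s["eef_pos"],s["time_s"])
E
```

```text
[ 0.13479017 -0.00456994 -0.65353788] [-0.00167014  0.01049709 -0.00794688]
False
0.008697478256183748 59.38433110713959 [-1.02749069  3.58225565  4.63249342] [ 0.60209879  0.14694085 -0.00732916] [ 0.49786505 -0.2991967   0.06940782] 23.6417
```

The grip is good, with a side force of about 4 N. I'll turn clockwise in small steps and log the torque to count the clicks.

```bash
cat > turn.py <<'E'
from h import *
import sys
Kn=np.array([.4978,-.2993,.069]);h0=np.pi+np.radians(3.)
def head():
    s=r.read_state();x=Ro.from_quat(s["eef_rot"]).as_matrix()[:,0];return s,(h0-np.arctan2(x[1],x[0])+np.pi)%(2*np.pi)-np.pi
for a in np.arange(*map(float,sys.argv[1:4])):
    r.move_straight(Kn,q_(down(h0-a)),speed=.03);r.hold(.08)
    s,g=head();print("%.3f %.3f tz %.3f F"%(a,g,s["torque"][2]),s["contact_force"].round(1),"%.4f"%s["grip_width"],"t%.1f"%s["time_s"])
E
python3 turn.py .06 .6 .06
```

```text
0.060 0.059 tz 0.142 F [-1.8  2.6  5.3] 0.0088 t24.0
0.120 0.119 tz 0.131 F [-1.4  2.1  6.1] 0.0090 t24.3
0.180 0.179 tz 0.146 F [-1.4  2.7  5.8] 0.0086 t24.6
0.240 0.239 tz 0.063 F [-0.9  3.2  5.5] 0.0088 t25.0
0.300 0.299 tz 0.009 F [-2.1  2.8  5.4] 0.0088 t25.3
0.360 0.359 tz 0.046 F [-0.8  3.   5.4] 0.0086 t25.6
0.420 0.419 tz 0.137 F [-0.2  2.4  5.3] 0.0092 t26.0
0.480 0.479 tz 0.144 F [-1.2  2.4  5.4] 0.0088 t26.3
0.540 0.539 tz 0.185 F [-1.3  2.8  5.7] 0.0090 t26.6
0.600 0.599 tz 0.112 F [-0.7  2.7  6. ] 0.0091 t27.0
```

The torque ripples with a 0.42 rad period (minimum near 0.31, rise through 0.42), so the knob tracks the tool and click 1 has passed.

```bash
python3 turn.py .64 1.25 .04
```

```text
0.640 0.639 tz 0.043 F [-1.3  2.3  6.5] 0.0091 t27.3
0.680 0.679 tz 0.024 F [-1.5  3.   4.6] 0.0090 t27.6
0.720 0.719 tz 0.054 F [-0.9  1.8  5.8] 0.0086 t28.0
0.760 0.759 tz -0.008 F [-0.3  2.2  5.1] 0.0089 t28.3
0.800 0.799 tz 0.051 F [-1.3  3.2  5.3] 0.0087 t28.6
0.840 0.839 tz 0.102 F [-0.9  2.7  5. ] 0.0084 t29.0
0.880 0.879 tz 0.146 F [-1.1  2.4  5.2] 0.0089 t29.3
0.920 0.919 tz 0.152 F [-1.2  1.7  5. ] 0.0091 t29.6
0.960 0.959 tz 0.117 F [-2.3  1.7  5.2] 0.0087 t30.0
1.000 0.999 tz 0.118 F [-1.7  2.6  5.5] 0.0092 t30.3
1.040 1.039 tz 0.106 F [-1.1  1.6  5.9] 0.0090 t30.6
1.080 1.079 tz 0.086 F [-1.6  3.2  5.3] 0.0087 t31.0
1.120 1.119 tz 0.042 F [-1.6  2.9  5.6] 0.0090 t31.3
1.160 1.159 tz 0.045 F [-2.   1.8  5.3] 0.0087 t31.6
1.200 1.199 tz 0.052 F [-2.4  1.7  6.1] 0.0086 t32.0
1.240 1.239 tz 0.080 F [-1.8  2.   5.1] 0.0086 t32.3
```

```bash
python3 turn.py 1.257 1.258 .01; python3 - <<'E'
from h import *
from scipy.optimize import curve_fit
a=np.r_[np.arange(.06,.61,.06),np.arange(.64,1.25,.04)]
t=[.142,.131,.146,.063,.009,.046,.137,.144,.185,.112,.043,.024,.054,-.008,.051,.102,.146,.152,.117,.118,.106,.086,.042,.045,.052,.080]
f=lambda x,s,c,p:s+c*np.sin(15*(x-p))
p,cv=curve_fit(f,a,t,[.1,.08,0]);print(p,np.sqrt(np.diag(cv)))
M=down(np.pi+np.radians(3)-1.257)
c,im=snap("wrist","w7.png");g=im.astype(int)
K0=np.array([.4978,-.2993,.093])
for rr in(.012,.016,.02,.023):
  X=K0+rr*-M[:,0];u=proj(c,X);print(rr,u.round(1), im[int(u[1]),int(u[0])-8:int(u[0])+9].mean(1).astype(int))
s=r.read_state();print(s["time_s"],s["grip_force"],s["joint_positions"])
E
```

```text
1.257 1.256 tz 0.097 F [-1.2  2.1  6.2] 0.0088 t32.6
[ 0.09249537  0.06431591 -0.00645026] [0.0043764 0.0061743 0.0064143]
0.012 [255.6 292.5] [ 44  46  52  54  55 106 170 216 232 236 236 231 208 145  69  44  45]
0.016 [255.6 299.8] [ 38  47  45  41  50  91 159 206 231 235 235 229 205 144  70  43  36]
0.02 [255.6 307. ] [ 34  47  45  50  54  81 150 202 229 235 234 229 207 146  67  39  35]
0.023 [255.6 312.3] [141 125 107  97  94 106 139 178 198 203 204 196 175 133  94  93 102]
32.6917 59.42269742488861 [-6.73190863e-01  6.10953255e-01  1.56652749e+00 -2.48514840e-04
  9.64075466e-01 -1.04012500e+00]
```

The white line sits on the tool axis, within about 0.5 px over its length, and the ripple phase fit is 0.00±0.01 rad. So the knob is on the third stop, held at 59 N.

```bash
python3 -c "
from h import *
print(r.finish_job())"
```

```text
the job is handed in; nothing more can be done
None
```

The job is handed in at about 33 s of the 64 s allowed: the lid lies flat and right way up near (0.45, 0.10), and the gripper is holding the knob on its third stop at 1.256 rad (target 1.257).

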